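# Make up two solenoid kits

### The job

Make up the two kits. In the square tray lay the aluminium mounting plate flat on the floor and stand the tall housing upright in the middle of the plate; in the long tray put the short housing, the coil and the bearing ring, each the same way up as it stands now and resting on the tray's floor. Leave the twin housing where it is.

Things in the scene. Friction and masses are not known exactly. Their poses are not given: they have to be found in the camera images.
- square_tray: Grey plastic kit tray, square, open on top, fixed to the bench: 150 x 150 mm outside, 22 mm high, walls and floor 5 mm thick (inside 140 x 140 mm, floor 5 mm above the bench). Origin: centre of its underside; x and y along its sides, z up.
- long_tray: Grey plastic kit tray, oblong, open on top, fixed to the bench: 230 mm long (its x) x 120 mm wide (its y) outside, 22 mm high, walls and floor 5 mm thick (inside 220 x 110 mm, floor 5 mm above the bench). Origin: centre of its underside; z up.
- plate: Square aluminium mounting plate, 50 x 50 mm, 10 mm thick, lying flat, with four small dark holes. Origin: centre of its underside; x and y along its sides, z up.
- tall_housing: The tall black solenoid housing: a 36 x 36 mm block 60 mm high, one wide bore (21 mm) in its top. Origin: centre of its underside; x and y along its sides, z up.
- short_housing: The short black solenoid housing: a 36 x 36 mm block only 28 mm high, one narrow bore (14 mm) in its top. Origin: centre of its underside; x and y along its sides, z up.
- twin_housing: The twin black housing, not part of either kit: 72 mm (its x) x 36 mm (its y) x 28 mm high, two narrow bores in its top. Origin: centre of its underside, z up. To be left where it is.
- coil: Coil on a bobbin, standing upright: copper-coloured winding of 31 mm diameter between two white flanges of 38 mm diameter, each 4 mm thick; 36 mm high overall. Origin: centre of its underside; z is its axis, up.
- bearing: Steel bearing ring lying flat: 42 mm outside diameter, 20 mm bore, 14 mm high. Origin: centre of its underside; z is its axis, up.
There are look-alikes about, which are no part of the job. What is shaped like the bearing but blue, brown or pink is not meant.

How it is judged:
At the end, for the whole second after the job is handed in: Plate flat on the square tray's floor; tall housing standing on it within 12 mm of its middle; short housing, coil and bearing on the long tray's floor (heights within 3 mm), inside its walls; all upright within 0.08 rad and at rest; twin housing within 20 mm of its start (x of plate in the frame of square_tray between -0.05 and 0.05 m and y of plate in the frame of square_tray between -0.05 and 0.05 m and z of plate in the frame of square_tray between 0.002 and 0.008 m and angle between each of plate, tall_housing, short_housing, coil, bearing's own z axis and vertical below 0.08 rad and horizontal distance between tall_housing and plate below 0.012 m and z of tall_housing in the frame of plate between 0.007 and 0.013 m and x of short_housing in the frame of long_tray between -0.097 and 0.097 m and y of short_housing in the frame of long_tray between -0.042 and 0.042 m and z of short_housing in the frame of long_tray between 0.002 and 0.008 m and x of coil in the frame of long_tray between -0.097 and 0.097 m and y of coil in the frame of long_tray between -0.042 and 0.042 m and z of coil in the frame of long_tray between 0.002 and 0.008 m and x of bearing in the frame of long_tray between -0.097 and 0.097 m and y of bearing in the frame of long_tray between -0.042 and 0.042 m and z of bearing in the frame of long_tray between 0.002 and 0.008 m and linear speed of each of plate, tall_housing, short_housing, coil, bearing below 0.02 m/s and angular speed of each of plate, tall_housing, short_housing, coil, bearing below 0.2 rad/s and distance of twin_housing from where it was at the start of the episode below 0.02 m); the robot touches nothing.
It fails at once if the twin housing is pushed or carried away (more than 20 mm) (distance of twin_housing from where it was at the start of the episode above 0.02 m).
It also fails if it takes over 106 s, if anything falls off the work surface, if the arm or the gripper's body presses on something with over 40 N, if the wrist force passes 120 N, or if a joint passes its speed limit or range.

### The arm

A 6-joint arm with a two-finger parallel gripper is mounted at the origin on the work surface. World frame = base frame: x ahead of the robot, y to its left, z up, the work surface at z = 0. Lengths are in m, angles in rad, forces in N, time in s.
With the tool pointing down it reaches from about 0.325 to 0.9 m from the base axis. Payload 6.1 kg.
Tool frame: the origin (TCP) lies at the very end of the fingers, on their centre line; the grasp point (between the pads) lies robot.tcp_to_grasp behind it (robot.tcp_to_grasp is the distance from the TCP to the grasp point, in m); z points along the fingers, y is the line along which they close (so a half turn about z gives the same grasp; the last joint's range is limited). The gripper opens to 87 mm and grips with 3 to 60 N. Pads are 19 mm wide; open, the fingers measure 117 mm over their backs; the gripper's body (75 mm by 190 mm) begins 51 mm behind the grasp point.
Start: joints at [1.201, 0.22, 1.526, -0, 1.395, -0.126], TCP at [0.151, 0.607, 0.223] pointing down, gripper open.
Joint ranges: [-2.98, 2.98], [-0.91, 2.08], [0.09, 2.57], [-1.24, 4.39], [0.2, 2.65], [-2.68, 2.68]. Speed limits (rad/s): [2.57, 2.57, 3.01, 3.14, 3.14, 3.14].

### API

Orientations are given as a 3x3 rotation matrix whose columns are the frame's x, y, z axes.
In Python, from plant import sensors, imaging, hand_in, robot gives the robot as it stands.
- The arm moves only by the tool drive_tool, never from a script. Its argument "series" is a list of rows, each a list of 2 entries, a list of its own where there are three numbers: the shift along the tool's x, y, z in mm, then the turn about the tool's z in degrees. In form: [[[dx, dy, dz], roll], ...]. A call has exactly 8 rows; each row is the pose to reach, as a shift and turn from the pose commanded when the call began, along the tool's axes at that moment; what a row does not reach only later rows make up. A row lasts 1/8 s, in which the tool goes at most 62.5 mm and 10.7 degrees, less where a joint would pass 70% of its speed; a pose out of reach is approached as far as the arm can. A call with a gripper value outside its range is refused whole. "hand" is the opening, from 0 (shut) to 1 (fully open), set as the call begins (left out, the last holds). The fingers move at their own pace and stop on an object; "grip_force" is the grip in N (left out, the last holds). Time passes only in rows, so rows that repeat a pose let the fingers close, or fill a call up. It gives the time, the measured TCP pose, the force, the opening and the grip force at its end, in the units of the state.
- sensors.get_obs(): the state, without advancing time (a new reading comes with each control period).
- imaging.camera(name): name is "scene" or "top"; returns a dict with "pixels" (420x560x3 uint8, blue, green, red), "fx", "fy", "cx", "cy" (pixels), "pose" (4x4, takes a point from camera to world coordinates). Camera axes: x right, y up, looking along -z (the intrinsics and any distortion apply to the point x, -y, -z); pixel columns grow to the right and rows downward; lengths in m; the calibration is good to about 2 mm. A picture is of the moment at which its call begins. There is no depth.
- hand_in(): hands the job in; it is judged then, once.
The state is a dict: "t": time; "joint_pos": joint angles; "dq": joint speeds; "joint_efforts": joint torques, N m; "tool_pos": TCP position; "tcp_rot": TCP orientation; "force": force on the tool from outside, world axes, zero at the start; "moment": the same for the moment, N m; "width": opening from 0.0 (shut) to 1.0 (fully open); "finger_force": force on a finger pad.
Only numpy, scipy, OpenCV 4.12 (cv2) and the standard library are available. Lean on these libraries where they do the work, as an engineer would, in place of code of your own. Each camera call takes 0.05 s, during which the arm holds its last target. There are 200 camera calls.

## Working session

There is one attempt and no reset: what is moved stays moved. The work goes in short steps, Python scripts to look and compute and a tool call to move; the robot and the scene stay as the last step left them, time stands still between calls to the robot, and variables do not carry over. Pictures are saved under pics/ and viewed, at most 14 in all, crops included, and the job is handed in when it is done.

Besides the shell and the picture viewer there is one more tool, called after ">>>" by a JSON object that holds its "method" and its "body". drive_tool: Moves the arm, as the interface text tells. Its arguments: {"type":"object","properties":{"series":{"type":"array","items":{"type":"array"}},"hand":{"type":"number"},"grip_force":{"type":"number"}},"required":["series"]}

```bash
mkdir -p pics; ls
python3 - <<'E'
from plant import sensors, imaging, robot
import cv2
o=sensors.get_obs()
print({k:o[k] for k in('t','tool_pos','tcp_rot','width','force')}, robot.tcp_to_grasp)
for n in('top','scene'):
    c=imaging.camera(n); cv2.imwrite(f'pics/{n}0.png',c['pixels']); print(n,[c[k] for k in('fx','fy','cx','cy')],c['pose'].round(4).tolist(),c.keys())
E
```

```text
pics
{'t': 0.0, 'tool_pos': array([0.15065747, 0.60592448, 0.22143504]), 'tcp_rot': array([[-9.70432312e-01,  2.41372396e-01, -7.02473740e-04],
       [ 2.41373297e-01,  9.70430627e-01, -1.82466655e-03],
       [ 2.41277896e-04, -1.94027378e-03, -9.99998089e-01]]), 'width': 1.0002831625445283, 'force': array([-0.16664008,  0.13178376,  0.2977567 ])} 0.0187
top [512.6198762000488, 512.6198762000488, 279.30704114636137, 207.35857774526863] [[0.0174, 0.9986, -0.0502, 0.5061], [-0.9993, 0.0157, -0.0341, -0.0103], [-0.0332, 0.0508, 0.9982, 0.9183], [0.0, 0.0, 0.0, 1.0]] dict_keys(['pixels', 'fx', 'fy', 'cx', 'cy', 'pose'])
scene [504.93838061099115, 504.93838061099115, 280.43216376262444, 212.41113633068053] [[0.6433, -0.5812, 0.4984, 1.0235], [0.7654, 0.4724, -0.437, -0.4205], [0.0186, 0.6626, 0.7487, 0.7454], [0.0, 0.0, 0.0, 1.0]] dict_keys(['pixels', 'fx', 'fy', 'cx', 'cy', 'pose'])
```

View pics/top0.png

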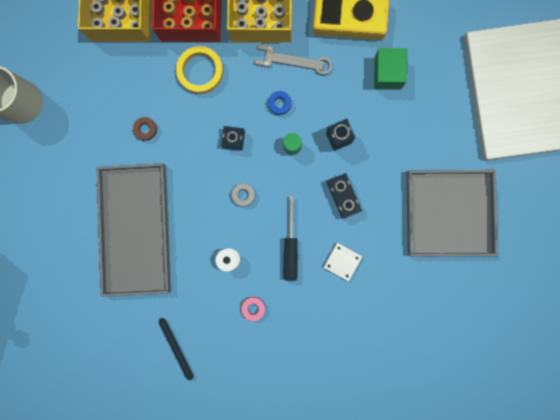

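View pics/scene0.png

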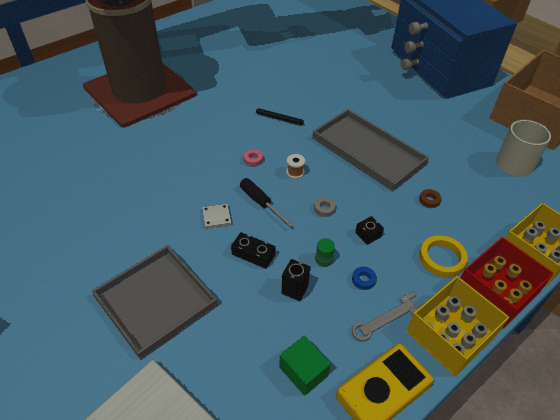

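The top view (right = −y, up = +x) shows: short housing (233,138), tall housing (341,134), twin (343,195), bearing (243,195), coil (227,260), plate (343,261), long tray (134,230) and square tray (451,213). The scene view agrees with this. The blue, brown and pink rings are decoys.

```bash
cat > h.py <<'E'
import numpy as np, cv2
from plant import sensors, imaging
def ray(c,p,z):
    d=c['pose'][:3,:3]@np.array([(p[0]-c['cx'])/c['fx'],-(p[1]-c['cy'])/c['fy'],-1]); o=c['pose'][:3,3]
    return (o+d*(z-o[2])/d[2])[:2]
def proj(c,P):
    q=c['pose'][:3,:3].T@(np.array(P)-c['pose'][:3,3]); return c['cx']-c['fx']*q[0]/q[2], c['cy']+c['fy']*q[1]/q[2]
def rect(c,mask,z):
    """min-area rectangle, in world, of the largest blob: centre, size, angle(deg)"""
    k=max(cv2.findContours(mask.astype(np.uint8),0,1)[0],key=cv2.contourArea)[:,0]
    w=np.array([ray(c,p,z) for p in k])*1000
    r=cv2.minAreaRect(w.astype(np.float32)); return np.round(r[0],1),np.round(r[1],1),round(r[2],1),k.mean(0).round()
def win(c,u,v,r):
    m=np.zeros(c['pixels'].shape[:2],bool); m[v-r:v+r,u-r:u+r]=1; return m
E
python3 - <<'E'
from h import *
c=imaging.camera('top'); im=c['pixels'].astype(int); np.save('top0.npy',c['pixels'])
hsv=cv2.cvtColor(c['pixels'],cv2.COLOR_BGR2HSV); S,V=hsv[...,1],hsv[...,2]
for n,u,v,r,z in(('long',134,230,75,.022),('square',451,213,55,.022),('plate',343,261,25,.01),('bearing',243,195,18,.014),('coil',227,260,18,.036)):
    print(n,rect(c,win(c,u,v,r)&(S<90),z))
for n,u,v,r,z in(('short',233,138,20,.028),('tall',341,134,23,.06),('twin',343,195,30,.028)):
    print(n,rect(c,win(c,u,v,r)&(V<80),z))
cv2.imwrite('pics/crop.png',cv2.resize(c['pixels'][110:285,205:375],None,fx=3.4,fy=3.4,interpolation=2))
E
```

```text
long (array([508.6, 278.4]), array([230.1, 125.2]), 3.9, array([133., 230.]))
square (array([ 547.1, -277.7]), array([150.4, 154.5]), 1.1, array([452., 213.]))
plate (array([458.3, -91.8]), array([53.3, 52.6]), 62.1, array([342., 262.]))
bearing (array([573.5,  85.5]), array([40.9, 42.7]), 0.9, array([243., 194.]))
coil (array([459.3, 107.5]), array([39.5, 43.2]), 1.2, array([227., 259.]))
short (array([671.6, 104.4]), array([36. , 36.7]), 83.1, array([233., 138.]))
tall (array([673.4, -80.3]), array([39.1, 40.6]), 24.9, array([339., 134.]))
twin (array([573.2, -90.4]), array([68.6, 35.3]), 24.1, array([342., 194.]))
```

View pics/crop.png

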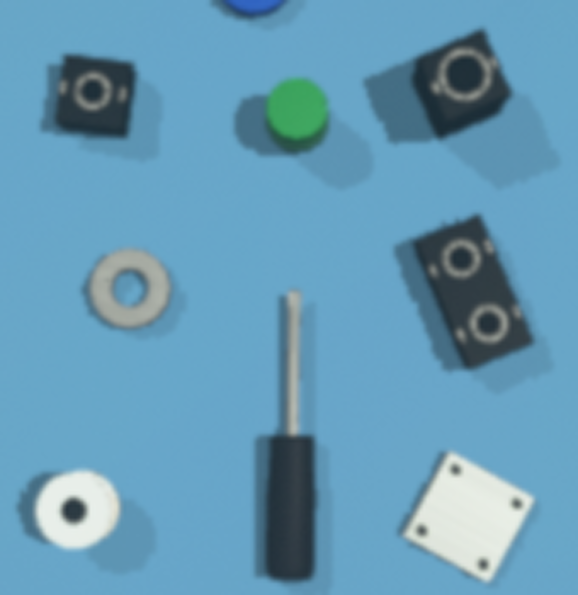

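The crop shows the bores at full-image pixels short (232,137), tall (341.5,132), coil (227,260) and bearing (243,195). The blocks' angles agree with the fitted rectangles. I'll cross-check with the scene camera and work out the first move.

```bash
cat >> h.py <<'E'
def go(x,y,z,az,o=None):
    """shift in tool axes (mm) and roll (deg) to TCP (mm) with the closing line at azimuth az (mod 180)"""
    o=o or sensors.get_obs(); R=o['tcp_rot']; d=R.T@(np.array([x,y,z])-o['tool_pos']*1000)
    a=np.degrees(np.arctan2(R[1,1],R[0,1])); r=-((az-a+90)%180-90)
    return d.round(1).tolist(),round(r,1)
E
python3 - <<'E'
from h import *
t=imaging.camera('top'); s=imaging.camera('scene'); t['pixels']
for n,p,z in(('short',(232.1,136.8),.028),('tall',(341.5,131.8),.06),('coil',(226.8,260),.036),('bearing',(242.9,194.7),.014),('plate',(342.9,261.8),.01)):
    w=ray(t,p,z); print(n,(w*1000).round(1),'scene px',np.round(proj(s,[*w,z]),1))
im=s['pixels']; hsv=cv2.cvtColor(im,cv2.COLOR_BGR2HSV)
for n,u,v,r,z in(('plate',217,216,22,.01),('bearing',325,207,14,.014)):
    print(n,rect(s,win(s,u,v,r)&(hsv[...,1]<90),z))
big=[cv2.resize(im[v-25:v+25,u-25:u+25],None,fx=6,fy=6,interpolation=2) for u,v in((370,230),(296,277),(296,167),(217,216))]
cv2.imwrite('pics/s1.png',np.vstack([np.hstack(big[:2]),np.hstack(big[2:])]))
print(go(458,-91.8,120,62.1-90))
E
```

```text
short [673.8 105.3] scene px [368.5 225.1]
tall [678.3 -83.5] scene px [294.5 269.6]
coil [458.4 108.7] scene px [294.2 160. ]
bearing [573.1  85.6] scene px [323.2 204.2]
plate [457.7 -92.8] scene px [214.9 214.3]
plate (array([462.3, -92.8]), array([51. , 58.7]), 62.0, array([216., 216.]))
bearing (array([579. ,  83.7]), array([41.4, 51. ]), 47.4, array([324., 207.]))
([-466.7, -603.2, 102.5], np.float64(-76.1))
```

View pics/s1.png

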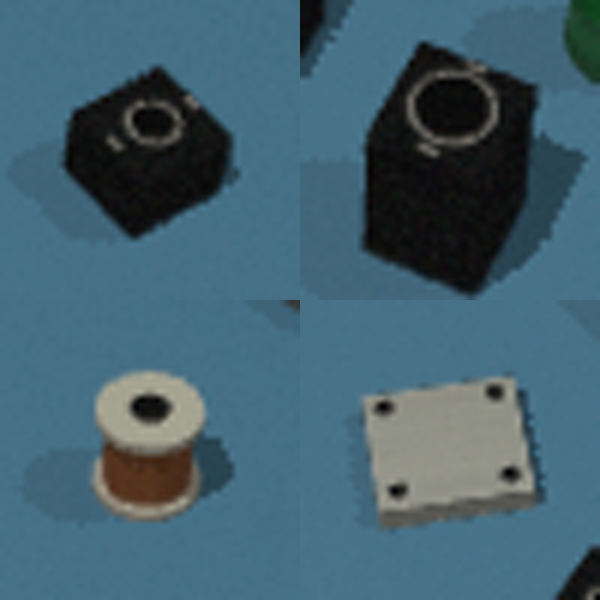

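Both cameras agree except for a steady 2 px (about 3 mm) offset, so I split the difference. Targets in mm: plate (459,−91.5), tall (679,−82), short (675,106.5), coil (459.5,110), bearing (574,87), long tray (509.5,279.5) at 4°, square tray (548,−276) at 1°. The plate goes first.

>>> {"method": "drive_tool", "body": {"series": [[[-30,-40,5],2],[[-70,-90,10],6],[[-110,-140,20],10],[[-150,-190,30],14],[[-185,-240,35],14],[[-225,-290,40],14],[[-260,-335,45],14],[[-260,-335,45],14]], "hand": 0.78, "grip_force": 20}}

```text
t: 1.25
tool_pos: [0.3237, 0.2151, 0.1773]
tcp_rot: [[-0.88, 0.476, 0.0], [0.476, 0.88, -0.001], [-0.001, -0.001, -1.0]]
force: [-0.6, -0.2, 0.2]
width: 0.782
finger_force: 0.0
```

```bash
python3 -c "
from h import *
print(go(459,-91.5,80,62))"
```

```text
([-264.8, -205.3, 97.6], np.float64(-0.4))
```

>>> {"method": "drive_tool", "body": {"series": [[[-45,-35,10],0],[[-90,-70,30],0],[[-135,-105,50],0],[[-180,-140,70],0],[[-225,-174,85],0],[[-265,-205,97],0],[[-265,-205,97],0],[[-265,-205,97],0]]}}

```text
t: 2.25
tool_pos: [0.4601, -0.0854, 0.0803]
tcp_rot: [[-0.883, 0.469, -0.001], [0.469, 0.883, 0.001], [0.001, 0.0, -1.0]]
force: [-0.0, -0.4, -0.4]
width: 0.777
finger_force: 0.0
```

```bash
python3 -c "
from h import *
print(go(459,-91.5,3,62)); c=imaging.camera('top');cv2.imwrite('pics/a.png',np.hstack([cv2.resize(c['pixels'][160:320,240:440],None,fx=2,fy=2),cv2.resize(imaging.camera('scene')['pixels'][110:270,120:320],None,fx=2,fy=2)]))"
```

```text
([-2.0, -5.9, 77.2], np.float64(0.1))
```

View pics/a.png

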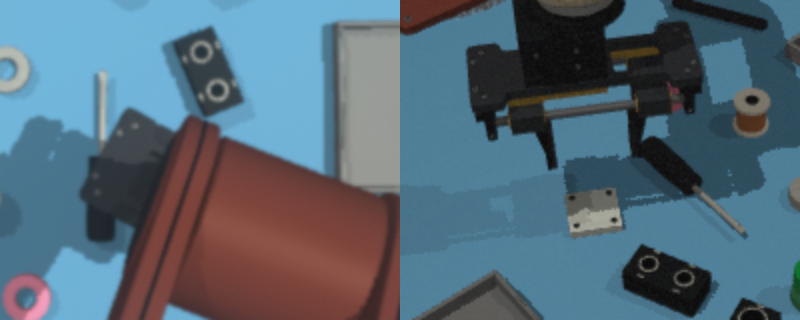

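The scene view shows the open fingertips straddling the plate (midpoint about (596,160), plate (595,210) in the crop), as expected from 80 mm up. I'll descend and grip.

>>> {"method": "drive_tool", "body": {"series": [[[-2,-6,15],0],[[-2,-6,35],0],[[-2,-6,55],0],[[-2,-6,68],0],[[-2,-6,74],0],[[-2,-6,77],0],[[-2,-6,77],0],[[-2,-6,77],0]]}}

```text
t: 3.35
tool_pos: [0.4597, -0.0931, 0.0041]
tcp_rot: [[-0.883, 0.469, 0.001], [0.469, 0.883, -0.0], [-0.001, 0.0, -1.0]]
force: [0.1, -0.6, -0.1]
width: 0.78
finger_force: 0.0
```

>>> {"method": "drive_tool", "body": {"series": [[[0,0,0],0],[[0,0,0],0],[[0,0,0],0],[[0,0,0],0],[[0,0,-5],0],[[0,0,-25],0],[[0,0,-50],0],[[0,0,-80],0]], "hand": 0.3, "grip_force": 25}}

```text
t: 4.35
tool_pos: [0.4585, -0.0927, 0.0839]
tcp_rot: [[-0.883, 0.469, -0.001], [0.469, 0.883, 0.001], [0.001, -0.0, -1.0]]
force: [0.7, -0.1, -1.2]
width: 0.57
finger_force: 25.0
```

```bash
python3 -c "
from h import *
print(go(548,-276,60,91),go(548,-276,8,91),sensors.get_obs()['width'])"
```

```text
([-165.1, -119.9, 23.7], np.float64(-29.0)) ([-165.2, -119.9, 75.7], np.float64(-29.0)) 0.5703887980935385
```

The plate is held (0.57 × 87 ≈ 50 mm).

>>> {"method": "drive_tool", "body": {"series": [[[-40,-30,0],-9],[[-85,-60,0],-18],[[-125,-90,5],-27],[[-165,-120,15],-29],[[-165,-120,35],-29],[[-165,-120,55],-29],[[-165,-120,64],-29],[[-165,-120,64],-29]]}}

```text
t: 5.35
tool_pos: [0.5476, -0.2747, 0.0184]
tcp_rot: [[-1.0, -0.019, -0.002], [-0.019, 1.0, 0.001], [0.002, 0.001, -1.0]]
force: [-0.0, -0.1, -0.8]
width: 0.571
finger_force: 25.0
```

>>> {"method": "drive_tool", "body": {"series": [[[0,0,4],0],[[0,0,8],0],[[0,0,10],0],[[0,0,10],0],[[0,0,10],0],[[0,0,10],0],[[0,0,10],0],[[0,0,10],0]]}}

```text
t: 6.35
tool_pos: [0.5487, -0.2763, 0.0096]
tcp_rot: [[-1.0, -0.018, 0.0], [-0.018, 1.0, -0.0], [-0.0, -0.0, -1.0]]
force: [-0.1, -0.2, -0.9]
width: 0.567
finger_force: 25.0
```

>>> {"method": "drive_tool", "body": {"series": [[[0,0,0],0],[[0,0,0],0],[[0,0,0],0],[[0,0,-10],0],[[0,0,-40],0],[[0,0,-80],0],[[0,0,-110],0],[[0,0,-110],0]], "hand": 0.72}}

```text
t: 7.35
tool_pos: [0.5509, -0.2778, 0.1238]
tcp_rot: [[-1.0, -0.018, 0.006], [-0.018, 1.0, -0.004], [-0.006, -0.004, -1.0]]
force: [0.8, 0.1, -0.6]
width: 0.715
finger_force: 0.0
```

```bash
python3 -c "
from h import *
print(go(679,-82,100,114),sensors.get_obs()['tool_pos'])"
```

```text
([-131.5, 193.5, 23.8], np.float64(-23.0)) [ 0.55087851 -0.27775076  0.12382598]
```

>>> {"method": "drive_tool", "body": {"series": [[[-33,48,0],-8],[[-66,96,5],-16],[[-100,144,10],-23],[[-133,192,15],-23],[[-133,192,19],-23],[[-133,192,19],-23],[[-133,192,19],-23],[[-133,192,19],-23]], "hand": 0.68}}

```text
t: 8.35
tool_pos: [0.6778, -0.0833, 0.1009]
tcp_rot: [[-0.914, -0.406, 0.0], [-0.406, 0.914, -0.0], [-0.0, -0.0, -1.0]]
force: [-0.0, -0.3, 0.4]
width: 0.681
finger_force: 0.0
```

```bash
python3 -c "
from h import *
print(go(679,-82,28,114)); a=imaging.camera('top')['pixels'];b=imaging.camera('scene')['pixels']
hsv=cv2.cvtColor(a,cv2.COLOR_BGR2HSV)
cv2.imwrite('pics/b.png',np.hstack([cv2.resize(a[140:290,340:540],None,fx=2,fy=2),cv2.resize(b[190:340,200:400],None,fx=2,fy=2)]))"
```

```text
([-1.6, 0.8, 72.9], np.float64(-0.1))
```

View pics/b.png

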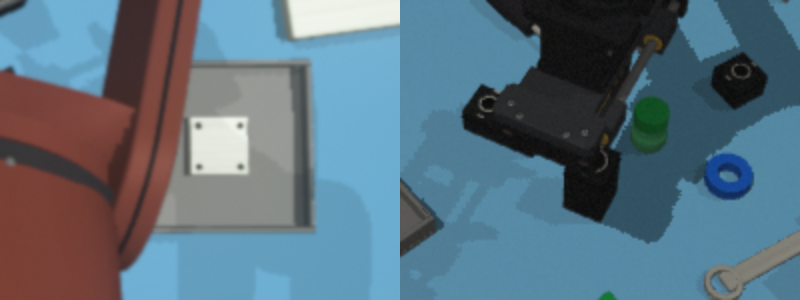

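The plate lies flat in the square tray at crop (220,146), about (450,213) full. The gripper is above the tall housing. I'll descend and grip.

>>> {"method": "drive_tool", "body": {"series": [[[-1,1,15],0],[[-1,1,35],0],[[-1,1,55],0],[[-1,1,67],0],[[-1,1,71],0],[[-1,1,71],0],[[-1,1,71],0],[[-1,1,71],0]]}}

```text
t: 9.45
tool_pos: [0.6793, -0.0807, 0.0305]
tcp_rot: [[-0.913, -0.407, 0.002], [-0.407, 0.913, -0.0], [-0.001, -0.001, -1.0]]
force: [-0.4, -0.0, 0.0]
width: 0.68
finger_force: 0.0
```

>>> {"method": "drive_tool", "body": {"series": [[[0,0,0],0],[[0,0,0],0],[[0,0,0],0],[[0,0,0],0],[[0,0,-5],0],[[0,0,-25],0],[[0,0,-55],0],[[0,0,-70],0]], "hand": 0.2, "grip_force": 25}}

```text
t: 10.45
tool_pos: [0.6802, -0.0808, 0.1031]
tcp_rot: [[-0.913, -0.407, 0.004], [-0.407, 0.913, -0.001], [-0.003, -0.002, -1.0]]
force: [1.5, -0.4, -0.1]
width: 0.414
finger_force: 25.0
```

Run:
```python
from h import *
o=sensors.get_obs(); print(o['width'],o['tool_pos'])
for n in('top','scene'):
    c=imaging.camera(n); hsv=cv2.cvtColor(c['pixels'],cv2.COLOR_BGR2HSV)
    u,v=np.round(proj(c,[.5487,-.2763,.015])).astype(int); print(u,v)
    r=rect(c,win(c,u,v,25)&(hsv[...,2]>(195 if n=='top' else 140))&(hsv[...,1]<60),.015); print(n,r)
```

```text
0.4144765345921338 [ 0.68022443 -0.08084542  0.10308065]
449 212
top (array([ 548.2, -276.2]), array([48.9, 48.4]), 1.0, array([449., 212.]))
156 296
scene (array([ 548.5, -275.5]), array([49., 49.]), 0.9, array([156., 296.]))
```

The tall housing is held. Both cameras put the plate at (548.4,−276). Moving there.

>>> {"method": "drive_tool", "body": {"series": [[[40,-25,0],5],[[80,-50,0],10],[[120,-75,0],15],[[160,-100,0],20],[[199,-125,0],23],[[199,-125,15],23],[[199,-125,30],23],[[199,-125,40],23]]}}

```text
t: 11.55
tool_pos: [0.5474, -0.2741, 0.0573]
tcp_rot: [[-1.0, -0.019, -0.002], [-0.019, 1.0, 0.002], [0.002, 0.002, -1.0]]
force: [-0.3, 0.0, -2.0]
width: 0.408
finger_force: 25.0
```

>>> {"method": "drive_tool", "body": {"series": [[[0,0,5],0],[[0,0,8],0],[[0,0,8],0],[[0,0,8],0],[[0,0,8],0],[[0,0,8],0],[[0,0,8],0],[[0,0,8],0]]}}

```text
t: 12.55
tool_pos: [0.5478, -0.2759, 0.0516]
tcp_rot: [[-1.0, -0.018, -0.0], [-0.018, 1.0, -0.0], [0.0, -0.0, -1.0]]
force: [0.1, -0.2, -2.3]
width: 0.41
finger_force: 25.0
```

```bash
python3 -c "
from h import *
print(go(548.4,-276,45.5,91))"
```

```text
([-0.6, -0.2, 6.1], np.float64(0.0))
```

>>> {"method": "drive_tool", "body": {"series": [[[0,0,1],0],[[0,0,2],0],[[0,0,3],0],[[0,0,4],0],[[0,0,5],0],[[0,0,5],0],[[0,0,5],0],[[0,0,5],0]]}}

```text
t: 13.55
tool_pos: [0.5478, -0.2758, 0.0466]
tcp_rot: [[-1.0, -0.018, 0.0], [-0.018, 1.0, -0.0], [-0.0, -0.0, -1.0]]
force: [-0.2, 0.1, -2.0]
width: 0.412
finger_force: 25.0
```

Run:
```python
from h import *
a=imaging.camera('top')['pixels'];b=imaging.camera('scene')['pixels']
cv2.imwrite('pics/c.png',np.hstack([cv2.resize(a[140:290,350:550],None,fx=2,fy=2),cv2.resize(b[210:360,70:270],None,fx=2,fy=2)]))
```

```text
(no output)
```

View pics/c.png

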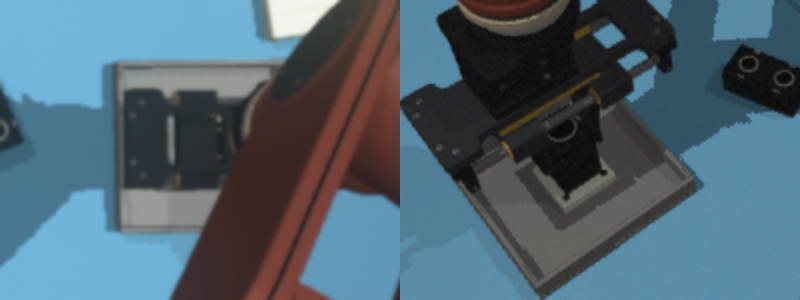

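The scene view shows the housing upright over the plate, with an even margin around it. I'll lower the last millimetre and release.

>>> {"method": "drive_tool", "body": {"series": [[[0,0,1],0],[[0,0,1.5],0],[[0,0,1.5],0],[[0,0,1.5],0],[[0,0,1.5],0],[[0,0,1.5],0],[[0,0,1.5],0],[[0,0,1.5],0]]}}

```text
t: 14.65
tool_pos: [0.5478, -0.2758, 0.045]
tcp_rot: [[-1.0, -0.018, -0.0], [-0.018, 1.0, 0.0], [0.0, 0.0, -1.0]]
force: [-1.0, 0.1, -1.7]
width: 0.411
finger_force: 25.0
```

>>> {"method": "drive_tool", "body": {"series": [[[0,0,0],0],[[0,0,0],0],[[0,0,0],0],[[0,0,0],0],[[0,0,-15],0],[[0,0,-40],0],[[0,0,-70],0],[[0,0,-80],0]], "hand": 0.68}}

```text
t: 15.65
tool_pos: [0.5494, -0.2769, 0.1285]
tcp_rot: [[-1.0, -0.018, 0.004], [-0.018, 1.0, -0.003], [-0.004, -0.003, -1.0]]
force: [0.8, -1.5, -0.8]
width: 0.676
finger_force: 0.0
```

```bash
python3 -c "
from h import *
print(go(675,106.5,100,82))"
```

```text
([-132.4, 381.1, 27.9], np.float64(9.0))
```

>>> {"method": "drive_tool", "body": {"series": [[[-18,52,0],4],[[-36,104,0],8],[[-54,156,0],8],[[-72,208,10],8],[[-90,260,20],8],[[-110,318,25],8],[[-132,381,26],8],[[-132,381,26],8]]}}

```text
t: 16.65
tool_pos: [0.673, 0.1121, 0.0984]
tcp_rot: [[-0.993, 0.116, -0.0], [0.116, 0.993, 0.001], [0.0, 0.001, -1.0]]
force: [-0.4, -1.3, -0.2]
width: 0.682
finger_force: 0.0
```

Run:
```python
from h import *
a=imaging.camera('top')['pixels'];b=imaging.camera('scene')['pixels']
print(go(675,106.5,5,83))
cv2.imwrite('pics/d.png',np.hstack([cv2.resize(a[140:290,350:550],None,fx=2,fy=2),cv2.resize(b[140:290,270:470],None,fx=2,fy=2)]))
```

```text
([-2.8, -1.5, 93.4], np.float64(0.2))
```

View pics/d.png

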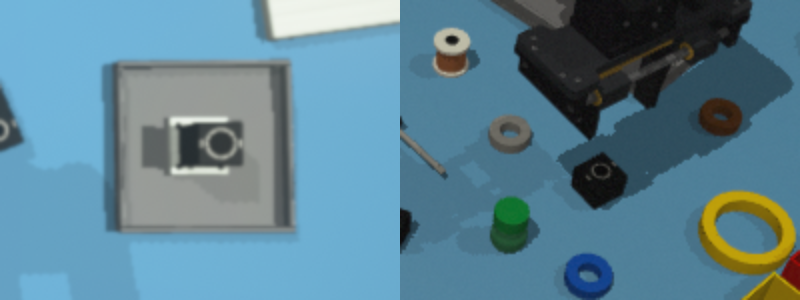

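The tall housing stands on the plate, with its bore at crop (221,144) as parallax predicts. The gripper is above the short housing. I'll descend.

>>> {"method": "drive_tool", "body": {"series": [[[-2,-1,25],0],[[-2,-1,50],0],[[-2,-1,70],0],[[-2,-1,84],0],[[-2,-1,91],0],[[-2,-1,93],0],[[-2,-1,93],0],[[-2,-1,93],0]]}}

```text
t: 17.75
tool_pos: [0.6754, 0.1064, 0.007]
tcp_rot: [[-0.993, 0.121, 0.001], [0.121, 0.993, 0.0], [-0.001, 0.0, -1.0]]
force: [0.7, -0.0, 0.1]
width: 0.677
finger_force: 0.0
```

>>> {"method": "drive_tool", "body": {"series": [[[0,0,0],0],[[0,0,0],0],[[0,0,0],0],[[0,0,0],0],[[0,0,-5],0],[[0,0,-25],0],[[0,0,-55],0],[[0,0,-75],0]], "hand": 0.2, "grip_force": 20}}

```text
t: 18.75
tool_pos: [0.6761, 0.1063, 0.0843]
tcp_rot: [[-0.993, 0.121, 0.003], [0.121, 0.993, 0.0], [-0.003, 0.001, -1.0]]
force: [0.2, 0.2, -0.3]
width: 0.412
finger_force: 20.0
```

Run:
```python
from h import *
a=np.radians(4); e=np.array([np.cos(a),np.sin(a)]); T=np.array([509.5,279.5])
for s in(65,0,-65): print(s,T+s*e)
print(go(*(T+65*e),11,94))
```

```text
65 [574.34166327 284.03417079]
0 [509.5 279.5]
-65 [444.65833673 274.96582921]
([122.8, 164.0, 73.0], np.float64(-11.0))
```

>>> {"method": "drive_tool", "body": {"series": [[[30,41,0],-4],[[61,82,0],-8],[[92,123,0],-11],[[123,164,0],-11],[[123,164,20],-11],[[123,164,40],-11],[[123,164,56],-11],[[123,164,60],-11]]}}

```text
t: 19.75
tool_pos: [0.5718, 0.2823, 0.0186]
tcp_rot: [[-0.998, -0.069, -0.003], [-0.069, 0.998, -0.001], [0.004, -0.001, -1.0]]
force: [0.0, 0.2, -0.7]
width: 0.412
finger_force: 20.0
```

>>> {"method": "drive_tool", "body": {"series": [[[0,0,2],0],[[0,0,4],0],[[0,0,6],0],[[0,0,8],0],[[0,0,9],0],[[0,0,9],0],[[0,0,9],0],[[0,0,9],0]]}}

```text
t: 20.75
tool_pos: [0.5727, 0.284, 0.0121]
tcp_rot: [[-0.998, -0.07, 0.0], [-0.07, 0.998, 0.0], [-0.0, 0.0, -1.0]]
force: [0.3, -0.6, -0.7]
width: 0.411
finger_force: 20.0
```

>>> {"method": "drive_tool", "body": {"series": [[[0,0,0],0],[[0,0,0],0],[[0,0,0],0],[[0,0,-8],0],[[0,0,-25],0],[[0,0,-50],0],[[0,0,-80],0],[[0,0,-80],0]], "hand": 0.66}}

```text
t: 21.75
tool_pos: [0.5755, 0.285, 0.0969]
tcp_rot: [[-0.997, -0.07, 0.007], [-0.07, 0.998, 0.003], [-0.008, 0.002, -1.0]]
force: [-0.3, 0.1, 0.2]
width: 0.662
finger_force: 0.0
```

```bash
python3 -c "
from h import *
print(go(459.5,110,3,94))"
```

```text
([128.7, -166.6, 92.6], np.float64(0.0))
```

>>> {"method": "drive_tool", "body": {"series": [[[31,-41,0],0],[[62,-83,5],0],[[94,-125,15],0],[[125,-166,25],0],[[125,-166,28],0],[[125,-166,28],0],[[125,-166,28],0],[[125,-166,28],0]]}}

```text
t: 22.75
tool_pos: [0.4604, 0.1103, 0.0644]
tcp_rot: [[-0.997, -0.071, 0.001], [-0.071, 0.997, 0.0], [-0.001, 0.0, -1.0]]
force: [-0.7, -0.1, -0.1]
width: 0.662
finger_force: 0.0
```

Run:
```python
from h import *
a=imaging.camera('top')['pixels'];b=imaging.camera('scene')['pixels']
print(go(459.5,110,3,94))
cv2.imwrite('pics/e.png',np.hstack([cv2.resize(a[160:310,80:280],None,fx=2,fy=2),cv2.resize(b[90:240,250:450],None,fx=2,fy=2)]))
```

```text
([0.5, -0.1, 61.2], np.float64(0.1))
```

View pics/e.png

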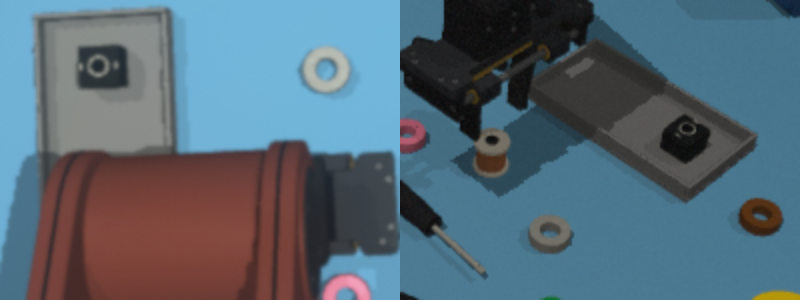

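The short housing sits flat in the far end of the long tray (bore at crop (98,66)). The fingers are above the coil (scene crop (491,150)). I'll descend and grip low so that both flanges are held.

>>> {"method": "drive_tool", "body": {"series": [[[0,0,15],0],[[0,0,30],0],[[0,0,45],0],[[0,0,56],0],[[0,0,60],0],[[0,0,61],0],[[0,0,61],0],[[0,0,61],0]]}}

```text
t: 23.85
tool_pos: [0.4601, 0.1097, 0.0036]
tcp_rot: [[-0.998, -0.07, 0.001], [-0.07, 0.998, 0.0], [-0.001, 0.0, -1.0]]
force: [-0.7, 0.3, -0.2]
width: 0.661
finger_force: 0.0
```

>>> {"method": "drive_tool", "body": {"series": [[[0,0,0],0],[[0,0,0],0],[[0,0,0],0],[[0,0,0],0],[[0,0,-5],0],[[0,0,-25],0],[[0,0,-50],0],[[0,0,-70],0]], "hand": 0.2, "grip_force": 20}}

```text
t: 24.85
tool_pos: [0.4597, 0.1096, 0.0742]
tcp_rot: [[-0.998, -0.07, 0.001], [-0.07, 0.998, -0.0], [-0.001, -0.0, -1.0]]
force: [-0.8, 0.1, -1.4]
width: 0.411
finger_force: 19.9
```

Run:
```python
from h import *
b=imaging.camera('scene')['pixels']
print(go(509.5,281,11,94))
cv2.imwrite('pics/f.png',cv2.resize(b[90:190,230:380],None,fx=3,fy=3))
```

```text
([-59.6, 167.4, 66.0], np.float64(0.0))
```

View pics/f.png

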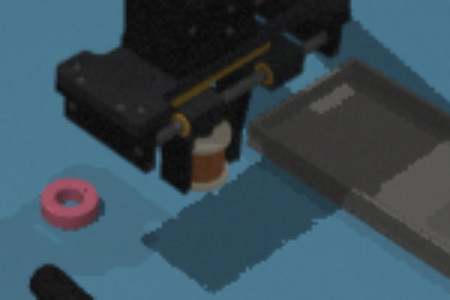

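Run:
```python
from h import *
s=imaging.camera('scene')
for off in(0,.008,.016):
    print(off,[np.round((np.array(proj(s,[.4597+off,.1096,z]))-[230,90])*3) for z in(.0706,.1066)], np.round((np.array(proj(s,[.4597+off+.019*.64,.1096+.019*.765,.0726]))-[230,90])*3))
```

```text
0 [array([197., 172.]), array([199., 131.])] [225. 170.]
0.008 [array([205., 179.]), array([207., 137.])] [233. 177.]
0.016 [array([213., 185.]), array([215., 143.])] [241. 183.]
```

The coil is held centred and upright: the right edge of its flange, at crop x≈228, matches the prediction for no offset. I'll place it in the tray centre.

>>> {"method": "drive_tool", "body": {"series": [[[-15,42,0],0],[[-30,84,0],0],[[-45,126,0],0],[[-60,167,0],0],[[-60,167,20],0],[[-60,167,40],0],[[-60,167,53],0],[[-60,167,56],0]]}}

```text
t: 25.95
tool_pos: [0.5063, 0.279, 0.0151]
tcp_rot: [[-0.998, -0.069, -0.003], [-0.069, 0.998, -0.001], [0.003, -0.001, -1.0]]
force: [-0.8, 0.5, -0.6]
width: 0.41
finger_force: 19.9
```

>>> {"method": "drive_tool", "body": {"series": [[[0,0,2],0],[[0,0,4],0],[[0,0,6],0],[[0,0,8],0],[[0,0,9],0],[[0,0,9],0],[[0,0,9],0],[[0,0,9],0]]}}

```text
t: 26.95
tool_pos: [0.5077, 0.2804, 0.0081]
tcp_rot: [[-0.998, -0.07, 0.0], [-0.07, 0.998, 0.0], [-0.0, 0.0, -1.0]]
force: [-0.9, -0.6, 0.9]
width: 0.408
finger_force: 19.9
```

>>> {"method": "drive_tool", "body": {"series": [[[0,0,0],0],[[0,0,0],0],[[0,0,0],0],[[0,0,-8],0],[[0,0,-25],0],[[0,0,-50],0],[[0,0,-80],0],[[0,0,-80],0]], "hand": 0.66}}

```text
t: 27.95
tool_pos: [0.5105, 0.2815, 0.0925]
tcp_rot: [[-0.997, -0.07, 0.007], [-0.07, 0.998, 0.003], [-0.007, 0.002, -1.0]]
force: [0.4, 0.4, 0.2]
width: 0.657
finger_force: 0.0
```

>>> {"method": "drive_tool", "body": {"series": [[[-13,-50,0],0],[[-26,-100,0],0],[[-39,-150,10],0],[[-53,-198,25],0],[[-53,-198,40],0],[[-53,-198,40],0],[[-53,-198,40],0],[[-53,-198,40],0]]}}

```text
t: 28.95
tool_pos: [0.5747, 0.0878, 0.0488]
tcp_rot: [[-0.997, -0.072, 0.001], [-0.072, 0.997, 0.0], [-0.001, 0.0, -1.0]]
force: [-0.6, -0.3, 0.3]
width: 0.658
finger_force: 0.0
```

Run:
```python
from h import *
a=imaging.camera('top')['pixels'];b=imaging.camera('scene')['pixels']
print(go(574,87,3,94))
cv2.imwrite('pics/g.png',np.hstack([cv2.resize(a[160:310,80:280],None,fx=2,fy=2),cv2.resize(b[90:240,250:450],None,fx=2,fy=2)]))
```

```text
([0.9, -0.5, 45.7], np.float64(0.1))
```

View pics/g.png

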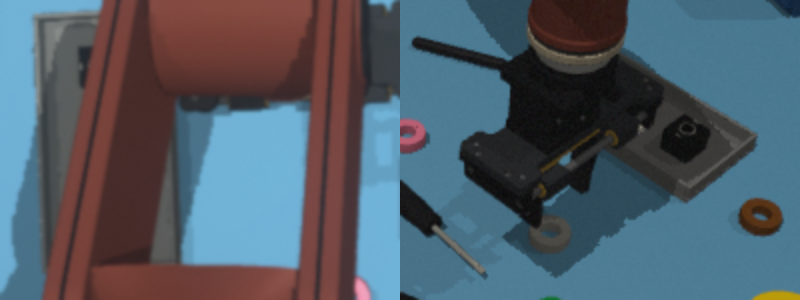

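The gripper is above the steel bearing (scene crop (550,233)); the coil is hidden behind the gripper. I'll open slightly wider, descend and grip.

>>> {"method": "drive_tool", "body": {"series": [[[1,0,8],0],[[1,0,18],0],[[1,0,28],0],[[1,0,38],0],[[1,0,43],0],[[1,0,46],0],[[1,0,46],0],[[1,0,46],0]], "hand": 0.72}}

```text
t: 30.05
tool_pos: [0.5738, 0.0866, 0.0024]
tcp_rot: [[-0.998, -0.07, 0.001], [-0.07, 0.998, 0.0], [-0.001, -0.0, -1.0]]
force: [0.5, 0.0, -0.4]
width: 0.722
finger_force: 0.0
```

>>> {"method": "drive_tool", "body": {"series": [[[0,0,0],0],[[0,0,0],0],[[0,0,0],0],[[0,0,0],0],[[0,0,-5],0],[[0,0,-25],0],[[0,0,-55],0],[[0,0,-85],0]], "hand": 0.2, "grip_force": 25}}

```text
t: 31.05
tool_pos: [0.5738, 0.0866, 0.0893]
tcp_rot: [[-0.998, -0.07, 0.001], [-0.07, 0.998, 0.0], [-0.001, -0.0, -1.0]]
force: [0.7, 0.3, -1.3]
width: 0.469
finger_force: 25.0
```

Run:
```python
from h import *
b=imaging.camera('scene')['pixels']
print(go(444.5,276,11,94))
cv2.imwrite('pics/i.png',cv2.resize(b[70:220,250:450],None,fx=3,fy=3))
```

```text
([119.3, 198.2, 82.1], np.float64(0.0))
```

View pics/i.png

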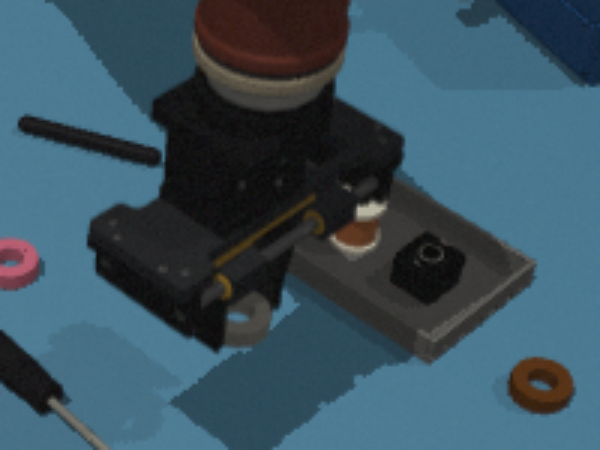

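The bearing is held level. The coil stands upright in the tray (crop (357,230)) next to the short housing. I'll place the bearing at the near end.

>>> {"method": "drive_tool", "body": {"series": [[[28,46,0],0],[[56,93,0],0],[[84,140,0],0],[[119,198,0],0],[[119,198,25],0],[[119,198,50],0],[[119,198,68],0],[[119,198,72],0]]}}

```text
t: 32.1
tool_pos: [0.4402, 0.2752, 0.0142]
tcp_rot: [[-0.998, -0.07, -0.002], [-0.07, 0.998, -0.001], [0.002, -0.001, -1.0]]
force: [-0.9, -0.4, -1.6]
width: 0.468
finger_force: 25.0
```

>>> {"method": "drive_tool", "body": {"series": [[[0,0,2],0],[[0,0,4],0],[[0,0,6],0],[[0,0,8],0],[[0,0,9],0],[[0,0,9.5],0],[[0,0,9.5],0],[[0,0,9.5],0]]}}

```text
t: 33.1
tool_pos: [0.4412, 0.2758, 0.007]
tcp_rot: [[-0.998, -0.071, 0.0], [-0.071, 0.998, -0.0], [-0.0, -0.0, -1.0]]
force: [-4.7, -2.6, 13.2]
width: 0.467
finger_force: 25.0
```

>>> {"method": "drive_tool", "body": {"series": [[[0,0,0],0],[[0,0,0],0],[[0,0,0],0],[[0,0,-8],0],[[0,0,-25],0],[[0,0,-60],0],[[0,0,-110],0],[[0,0,-150],0]], "hand": 0.7}}

```text
t: 34.1
tool_pos: [0.4415, 0.276, 0.159]
tcp_rot: [[-0.998, -0.07, 0.003], [-0.07, 0.998, 0.001], [-0.003, 0.001, -1.0]]
force: [-0.1, 0.5, 0.1]
width: 0.699
finger_force: 0.0
```

>>> {"method": "drive_tool", "body": {"series": [[[30,40,-10],0],[[60,80,-20],0],[[95,120,-30],0],[[130,160,-30],0],[[165,200,-30],0],[[200,240,-30],0],[[220,270,-30],0],[[220,270,-30],0]]}}

```text
t: 35.1
tool_pos: [0.2007, 0.5312, 0.1869]
tcp_rot: [[-0.997, -0.074, 0.0], [-0.074, 0.997, 0.002], [-0.001, 0.002, -1.0]]
force: [-0.3, 0.2, -0.1]
width: 0.699
finger_force: 0.0
```

Run:
```python
from h import *
c=imaging.camera('top'); a=c['pixels'];b=imaging.camera('scene')['pixels']
cv2.imwrite('pics/j.png',np.hstack([cv2.resize(a[100:320,80:500],(400,210)),cv2.resize(b[100:320,80:440],(400,244))[:210]]))
V=cv2.cvtColor(a,cv2.COLOR_BGR2HSV)[...,2]
print(rect(c,win(c,343,195,30)&(V<80),.028))
p=cv2.resize(b[100:360,90:440],(800,594),interpolation=2); cv2.imwrite('pics/j.png',p); cv2.imwrite('pics/k.png',cv2.resize(a[150:310,80:520],None,fx=1.8,fy=1.8))
```

```text
(array([573.3, -90.5]), array([68.6, 35.2]), 24.1, array([342., 194.]))
```

View pics/j.png

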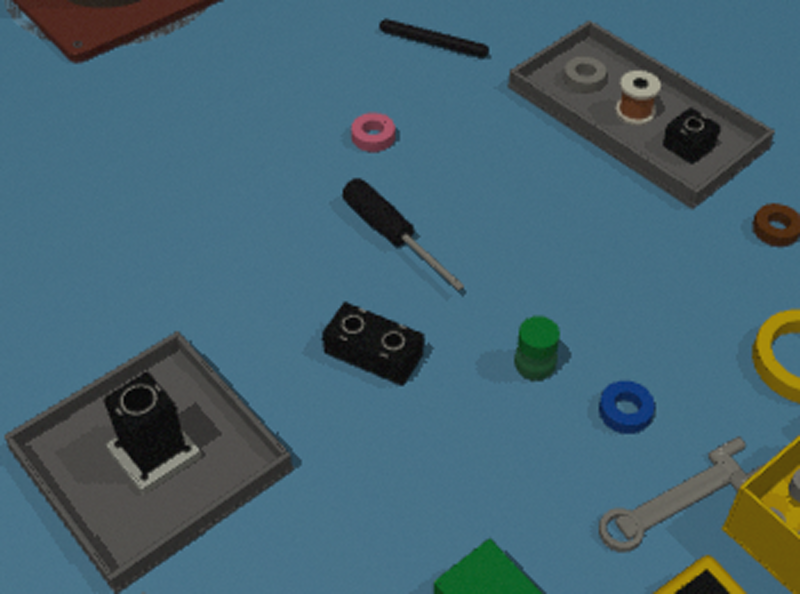

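View pics/k.png

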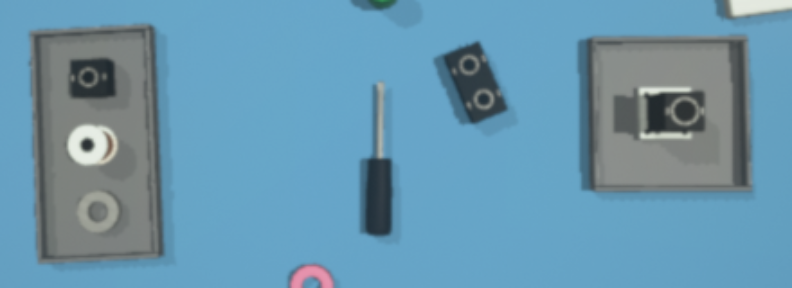

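Both pictures show the three long-tray parts flat and upright along its middle. The tall housing stands on the plate, and the twin housing measures (573.3,−90.5), so it hasn't moved. Handing in.

Run:
```python
from h import *
from plant import hand_in
print(ray(imaging.camera('top'),(460.6,211.1),.075)); print(hand_in())
```

```text
[ 0.5470961  -0.27689571]
the job is handed in; nothing more can be done
None
```

Both kits are made up and handed in at about 35 s of the 106 s allowed. By the cameras, the tall housing stands about 2 mm from the plate's middle, the three long-tray parts are upright and inside the walls, and the twin housing has not moved; the hand-in returned no verdict.

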